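# Tighten a denture-flask press with its ratchet lever

## Robot

A 6-joint arm with a two-finger parallel gripper is mounted at the origin on the work surface. World frame = base frame: x ahead of the robot, y to its left, z up, the work surface at z = 0. Lengths are in m, angles in rad, forces in N, time in s.
With the tool pointing down it reaches from about 0.3 to 0.875 m from the base axis. Payload 4.2 kg.
Tool frame: the origin (TCP) lies midway between the tips of the shut fingers; the grasp point (between the pads) lies 19 mm behind it; x points along the fingers, y is the direction in which the jaws open and shut, and the axes are right-handed (so a half turn about x gives the same grasp; the last joint's range is limited). The gripper opens to 85 mm and grips with 20 to 120 N. Pads are 22 mm wide; open, the fingers measure 114 mm over their backs; the gripper's body (76 mm by 85 mm) begins 54 mm behind the grasp point. The pads swing forward as they close: fully open they stand 13 mm farther back than shut.
Start: joints at [1.252, 0.32, 1.565, -0, 1.257, -0.02], TCP at [0.169, 0.55, 0.231] pointing down, gripper open.
Joint ranges: [-3.11, 3.11], [-0.84, 2.01], [0.21, 2.61], [-1.34, 4.49], [0.05, 2.63], [-2.56, 2.56]. Speed limits (rad/s): [2.57, 2.57, 3.14, 3.14, 3.14, 3.14].

## Interface

Orientations are given as a rotation vector (axis times angle).
In Python, from rig import robot gives the robot as it stands.
- The arm moves only by the tool play_rows, never from a script. Its arguments are lists of equal length, an entry for each row: "xyz": the shift along the world's x, y, z in m, a list of three; "spin": the turn about the world's z in rad; "hand": the opening, from 0 (shut) to 1 (fully open). In form: {"xyz": [[x, y, z], ...], "spin": [spin, ...], "hand": [hand, ...]}. A call has 1 to 10 rows; each row shifts and turns the commanded pose from where the row before left it; what a row does not reach is not made up. A row lasts 1/12 s, in which the tool goes at most 41.7 mm and 7.16 degrees, less where a joint would pass 70% of its speed; a pose out of reach is approached as far as the arm can. A call is refused whole if a number of a shift passes 0.0417 or a number of a turn 0.125, either way. A call with a gripper value outside its range is refused whole. The fingers move at their own pace and stop on an object; "force" is the grip in N (left out, the last holds). Time passes only in rows, so rows that do not move let the fingers close. It gives the time, the measured TCP pose, the force and the opening at its end, in the units of the state.
- robot.get_obs(): the state, without advancing time (a new reading comes with each control period).
- robot.camera(name): name is "scene" or "top" or "wrist"; returns the picture (384x512x3 uint8, red, green, blue); there is no depth.
- robot.camera_model(name): a dict with "fx", "fy", "cx", "cy" (pixels), "R" (3x3) and "t" (3): a world point X has camera coordinates R X + t. Camera axes: x right, y down, z forward; pixel columns grow to the right and rows downward; lengths in m; the calibration is good to about 2 mm. The wrist camera is an equidistant fisheye: a pixel r from the principal point sees the ray r / f radians off the axis. A picture is of the moment at which its call begins: read the wrist's pose just before it. camera_model takes no time and is no camera call; for the wrist camera it gives the pose at the moment of the call.
- robot.close_job(): hands the job in, once; it reports no verdict.
The state is a dict: "clock": time; "joint_pos": joint angles; "joint_vel": joint speeds; "joint_torque": joint torques, N m; "tool_pos": TCP position; "orientation": TCP orientation; "force": force on the tool from outside, world axes, zero at the start; "ft_torque": the same for the moment, N m; "grip_width": opening from 0.0 (shut) to 1.0 (fully open).
Only numpy, scipy, OpenCV 4.12 (cv2) and the standard library are available. Lean on these libraries where they do the work, as an engineer would, in place of code of your own. Each camera call takes 0.05 s, during which the arm holds its last target. There are 200 camera calls.

## Task

Clamp the denture flask in the bench press: turn the press's lever clockwise until the sprung pad presses firmly on the flask, but stop well before it is crushed. The lever strikes its stop post too early, so lift it off its serrations, swing it back, let it drop in again and keep turning; at the end let go of it, dropped fully down in its serrations. Leave everything else on the bench where it is.

Things in the scene. Friction and masses are not known exactly. Their poses are not given: they have to be found in the camera images.
- press: Bench press for denture flasks, bolted to the table: grey base 200 x 240 x 15 mm, two steel columns 180 mm apart carrying a grey bridge (60 x 220 mm, top 160 mm above the table) with the screw spindle upright in its middle. Origin: centre of the base's underside, under the spindle; z up; -x is its front, over which the lever points.
- lever_axis (a point): Point on the spindle's vertical axis, 210 mm above the table, level with the middle of the lowered lever's grip. Fixed to the press, with the press's axes.
- lever_grip (a point): Centre of the lever's upright black round grip, 24 mm across, 40 mm tall (20 mm either way of this point), at the outer end of the lever's arm, 100 mm from the spindle axis. It spins freely on its pin, so it need not be turned with the arm. The arm under it is 14 mm wide. x axis: along the arm from grip to spindle.
- stop_post (a point): Top of the one on the press's -y side of two thin steel stop posts (10 mm thick, tops 212 mm above the table) that stand on the bridge 50 mm from the spindle axis on either side of the lever. The arm can swing 0.9 rad to either side of the press's -x direction before it strikes one, lifted or not.
- lever (a joint): Height of the lever above its lowest place, m: 0 = down, serrations engaged; 0.012 = top of its travel. A spring and its weight pull it down with 6 N (down) to 8 N (top). Above 0.0065 it is clear and swings freely, leaving the spindle as it is. While it pushes on the teeth they rub and hinder lifting: ease it back a little first.
- swing (a joint): Angle of the lever ahead of the spindle, rad, clockwise seen from above; 0 at the start. The lever drops in only near multiples of 0.524 (12 upright teeth, about 0.1 rad of play in all). Let down on a crest it stays about 5 mm high, and drops in by itself when swung on slowly.
- spindle (a joint): Angle of the screw spindle, rad, growing clockwise seen from above (tightening); starts at -0.5 to 0.3. Spindle + swing = angle of the lever clockwise from the press's -x. Only the engaged lever turns it, either way; it stays where left. The pad goes down 8 mm a radian and meets the flask at 1.3 to 2.0 rad, out of reach of one stroke.
- pad: Steel pad, 80 x 80 x 8 mm, on rubber springs under the pressing plate; origin: centre of its underside. Free, the spindle takes about 6 N of sideways push at the grip (4.5 to 6 read at standstill); once the pad presses, 12.8 N per radian more (pad force: 160 N per radian). Well clamped: 20 to 70 N on the pad, a push 1.6 to 5.6 N above the free one (aim for 3.6 more). Above 100 N (8 N more) the flask is crushed.
- flask: Aluminium denture flask of two halves, each 110 x 100 x 30 mm, fixed on the press's base under the pad. Origin: centre of its underside. The gap between the halves differs from flask to flask, 2 to 7 mm, so its top is 77 to 82 mm above the table: where the pad meets it must be felt.
- jar_ring: Bystander: brass screw ring of a jar, 36 mm across, lying on the press's base. Origin: centre of its underside.
- wax_knife: Bystander: wax knife with wooden handle, 185 mm long, lying on the table left of the press. Origin: centre of its underside.
- marker: Bystander: black marker pen, 135 mm, lying right of the press. Origin: centre of its underside.
- bowl: Bystander: rubber mixing bowl, 110 mm across. Origin: centre of its underside.
- spray_can: Bystander: spray can, 60 mm across, 160 mm tall. Origin: centre of its underside.
- jar: Bystander: small amber jar, 60 mm across. Origin: centre of its underside.
- stone_model: Bystander: stone dental model, 70 x 65 mm, with a row of teeth. Origin: centre of its underside.

How it is judged:
By the outcome, as a careful person would: the job done as asked, in the order asked, and still so for the second after the job is handed in, with the robot touching nothing.
It also fails if it takes over 64 s, if anything falls off the work surface, if the arm or the gripper's body presses on something with over 40 N, if the wrist force passes 120 N, or if a joint passes its speed limit or range.

## Working session

There is one attempt and no reset: what is moved stays moved. The work goes in short steps, Python scripts to look and compute and a tool call to move; the robot and the scene stay as the last step left them, time stands still between calls to the robot, and variables do not carry over. Pictures are saved under pics/ and viewed, on a budget of 10 in all, crops included, one or two more only if the job needs it, and the job is handed in when it is done.

Besides the shell and the picture viewer there is one more tool, called after "Emit:" as a command line: name --pt "numbers of a row" for each row, then --argument value for the rest. play_rows: Moves the arm, as the interface text tells. Its arguments: {"type":"object","properties":{"xyz":{"type":"array"},"spin":{"type":"array"},"hand":{"type":"array"},"force":{"type":"number"}},"required":["xyz","spin","hand"]}

```bash
mkdir -p pics; ls; python3 - <<'E'
from rig import robot
import cv2,numpy as np
o=robot.get_obs();print({k:np.round(v,3) for k,v in o.items()})
for n in("scene","top"):
    cv2.imwrite(f"pics/{n}0.png",cv2.resize(robot.camera(n)[:,:,::-1],(800,600)))
    m=robot.camera_model(n);print(n,{k:np.round(v,3).tolist() for k,v in m.items()})
E
```

```text
pics
{'clock': np.float64(0.0), 'joint_pos': array([ 1.252,  0.32 ,  1.566,  0.   ,  1.257, -0.02 ]), 'joint_vel': array([-0.001, -0.001, -0.002, -0.   , -0.   ,  0.   ]), 'joint_torque': array([ 1.0000e-03, -4.1552e+01, -2.3416e+01,  0.0000e+00,  8.0000e-03,
        0.0000e+00]), 'tool_pos': array([0.169, 0.549, 0.23 ]), 'orientation': array([ 0.233,  1.558, -0.236]), 'force': array([ 0.674, -0.08 ,  0.31 ]), 'ft_torque': array([ 0.039, -0.037,  0.062]), 'grip_width': np.float64(1.003)}
scene {'fx': 380.905, 'fy': 380.905, 'cx': 256.754, 'cy': 189.296, 'R': [[-0.22, 0.975, 0.004], [0.851, 0.194, -0.488], [-0.477, -0.104, -0.873]], 't': [0.129, -0.446, 1.414]}
top {'fx': 359.799, 'fy': 359.799, 'cx': 255.72, 'cy': 192.307, 'R': [[0.023, -1.0, -0.01], [-0.992, -0.022, -0.126], [0.126, 0.013, -0.992]], 't': [-0.011, 0.601, 1.113]}
```

View pics/scene0.png

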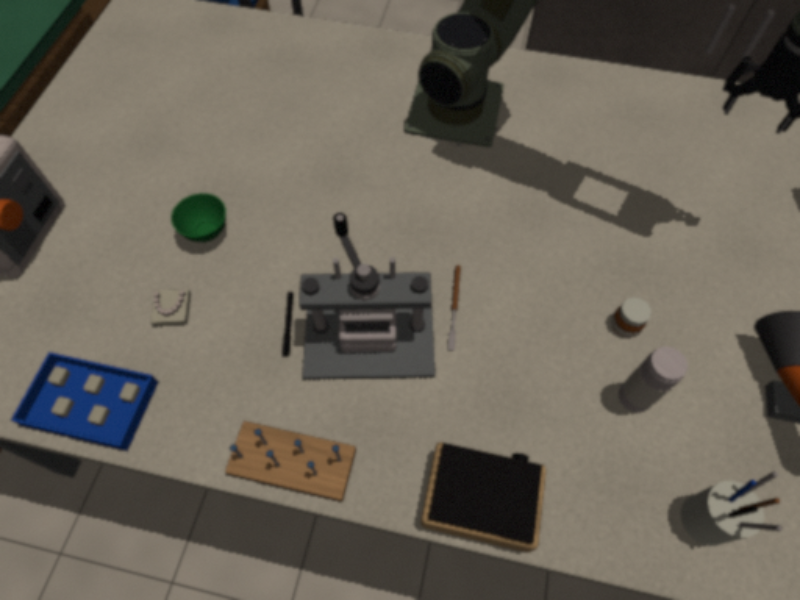

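View pics/top0.png

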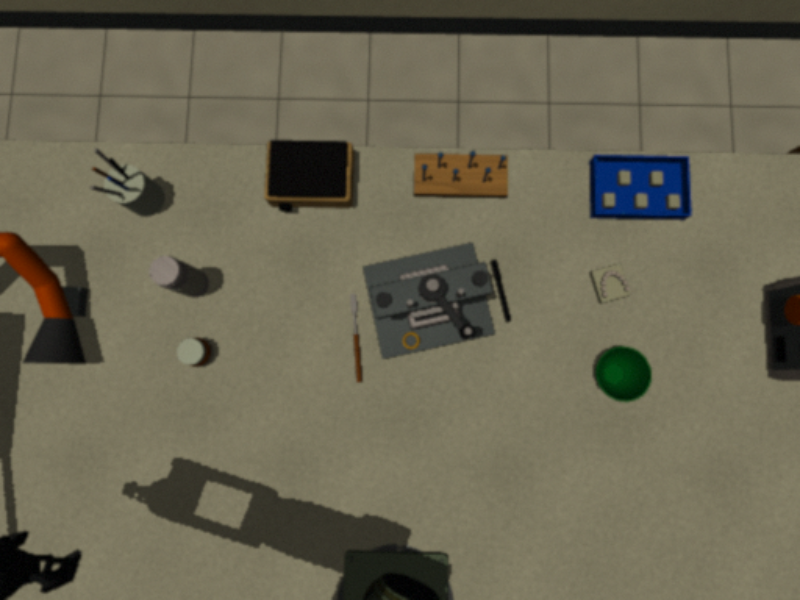

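Scene and top views show the press at about (432,286) in the top picture (800 px scale). The grip is at (467,331) there and at (341,218) in the scene view. Base corners in the top view are (363,266), (473,243), (494,334) and (383,358).

```bash
cat > h.py <<'E'
from rig import robot
import numpy as np,cv2
def ray(n,u,v,m=None):
    m=m or robot.camera_model(n);R=np.array(m["R"]);t=np.array(m["t"])
    a=np.array([(u-m["cx"])/m["fx"],(v-m["cy"])/m["fy"]])
    if n=="wrist":
        r=np.hypot(*a);d=np.r_[a/max(r,1e-9)*np.sin(r),np.cos(r)]
    else: d=np.r_[a,1]
    return -R.T@t,R.T@d
def onz(n,u,v,z,s=.64):
    c,d=ray(n,u*s,v*s);return c+d*(z-c[2])/d[2]
E
python3 - <<'E'
from h import *
P=lambda *a:print(np.round(onz(*a),3))
for p in[(363,266),(473,243),(494,334),(383,358)]:P("top",*p,.015)
print('spindle');P("top",432,286,.2);P("scene",365,270,.2);print('grip');P("top",467,331,.23);P("scene",341,217,.23)
print('ring');P("top",411,341,.017);print('posts');P("top",410,302,.212);P("top",461,293,.212);P("scene",337,262,.212);P("scene",392,262,.212)
E
```

```text
[0.676 0.082 0.015]
[ 0.73  -0.149  0.015]
[ 0.539 -0.194  0.015]
[0.484 0.034 0.015]
spindle
[ 0.608 -0.056  0.2  ]
[ 0.603 -0.056  0.2  ]
grip
[ 0.528 -0.115  0.23 ]
[ 0.531 -0.114  0.23 ]
ring
[ 0.52  -0.023  0.017]
posts
[ 0.577 -0.018  0.212]
[ 0.595 -0.106  0.212]
[ 0.605 -0.101  0.212]
[ 0.586 -0.015  0.212]
```

```bash
python3 - <<'E'
from h import *
from scipy.spatial.transform import Rotation as S
print(S.from_rotvec(robot.get_obs()["orientation"]).as_matrix().round(3))
E
```

```text
[[-0.001  0.294  0.956]
 [-0.002  0.956 -0.294]
 [-1.    -0.002 -0.   ]]
```

Emit:
play_rows --pt "0.018 -0.033 0.01" --pt "0.018 -0.033 0.01" --pt "0.018 -0.033 0.01" --pt "0.018 -0.033 0.01" --pt "0.018 -0.033 0.01" --pt "0.018 -0.033 0.01" --pt "0.018 -0.033 0.01" --pt "0.018 -0.033 0.01" --pt "0.018 -0.033 0.01" --pt "0.018 -0.033 0.01" --spin '[0,0,0,0,0,0,0,0,0,0]' --hand '[1,1,1,1,1,1,1,1,1,1]'

```text
clock: 0.93
tool_pos: [0.3494, 0.2177, 0.3316]
orientation: [0.234, 1.558, -0.234]
force: [0.4, -0.2, 0.1]
grip_width: 1.002
```

Emit:
play_rows --pt "0.018 -0.033 0.002" --pt "0.018 -0.033 0" --pt "0.018 -0.033 0" --pt "0.018 -0.033 0" --pt "0.018 -0.033 0" --pt "0.018 -0.033 0" --pt "0.018 -0.033 0" --pt "0.018 -0.033 0" --pt "0.018 -0.033 0" --pt "0.018 -0.033 0" --spin '[0.07,0.07,0.07,0.07,0.07,0.07,0.07,0.04,0,0]' --hand '[1,1,1,1,1,1,1,1,1,1]'

```text
clock: 1.77
tool_pos: [0.5296, -0.1123, 0.3329]
orientation: [-0.181, 1.564, 0.182]
force: [1.1, 0.6, -0.2]
grip_width: 1.0
```

```bash
python3 - <<'E'
from h import *
o=robot.get_obs();print({k:np.round(v,3) for k,v in o.items()})
m=robot.camera_model("wrist");print(m)
im=robot.camera("wrist");cv2.imwrite("pics/w1.png",cv2.resize(im[:,:,::-1],(800,600)))
E
```

```text
{'clock': np.float64(1.767), 'joint_pos': array([-0.23 ,  0.22 ,  1.451,  0.   ,  1.472, -2.032]), 'joint_vel': array([-0.643,  0.478, -0.619,  0.006,  0.131, -0.637]), 'joint_torque': array([ 1.6470e+00, -4.0375e+01, -2.2948e+01, -2.0500e-01,  8.0000e-03,
        4.7900e-01]), 'tool_pos': array([ 0.53 , -0.112,  0.333]), 'orientation': array([-0.181,  1.564,  0.182]), 'force': array([ 1.147,  0.587, -0.212]), 'ft_torque': array([ 0.018, -0.   , -0.007]), 'grip_width': np.float64(1.0)}
{'fx': 297.3186396354542, 'fy': 297.3186396354542, 'cx': 258.80358154546764, 'cy': 192.14565924920413, 'R': array([[-2.28709359e-01,  9.73494325e-01,  9.10337784e-04],
       [ 9.20267168e-01,  2.15899191e-01,  3.26337064e-01],
       [ 3.17490739e-01,  7.54740947e-02, -9.45253031e-01]]), 't': array([ 0.22981899, -0.53888295,  0.31687548])}
```

View pics/w1.png

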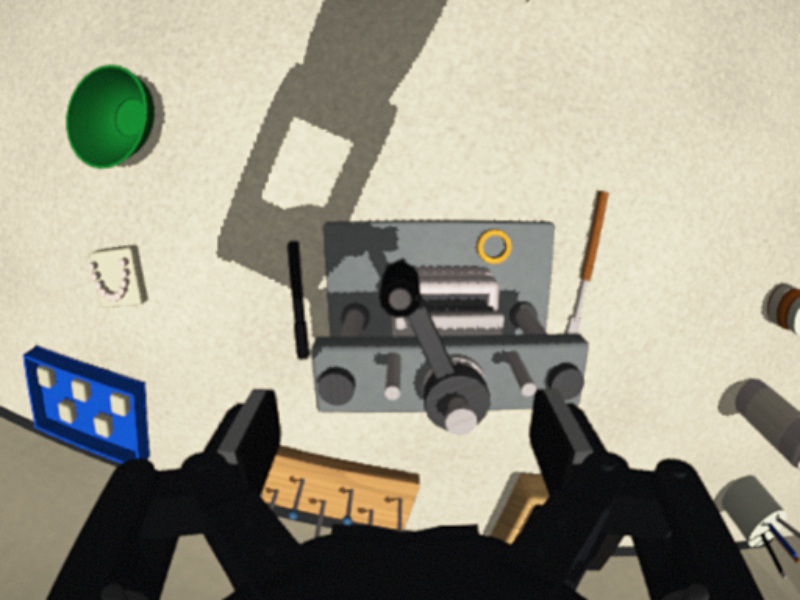

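The wrist picture shows the press square to the view: grip top at (401,297), post tops at (393,393) and (528,388), spindle top at (460,420), columns' bolts at (336,385) and (566,381).

```bash
python3 - <<'E'
from h import *
m=dict(fx=297.3186,fy=297.3186,cx=258.80358,cy=192.14566,R=np.array([[-2.28709359e-01,9.73494325e-01,9.10337784e-04],[9.20267168e-01,2.15899191e-01,3.26337064e-01],[3.17490739e-01,7.54740947e-02,-9.45253031e-01]]),t=np.array([0.22981899,-0.53888295,0.31687548]))
def W(u,v,z):
    c,d=ray("wrist",u*.64,v*.64,m);return (c+d*(z-c[2])/d[2]).round(4)
print("grip",W(401,297,.232));p=W(393,393,.212);q=W(528,388,.212);print("posts",p,q);
print("bolts",W(336,378,.163),W(566,374,.163));print("spin",W(460,420,.235))
print(robot.get_obs()["tool_pos"],robot.get_obs()["orientation"])
E
```

```text
grip [ 0.5281 -0.1141  0.232 ]
posts [ 0.6004 -0.1029  0.212 ] [ 0.5777 -0.0159  0.212 ]
bolts [ 0.6262 -0.143   0.163 ] [0.5837 0.0327 0.163 ]
spin [ 0.597  -0.0607  0.235 ]
[ 0.53278276 -0.11810183  0.33183265] [-0.18256088  1.56291931  0.17390818]
```

Emit:
play_rows --pt "0 0 -0.02" --pt "0 0 -0.03" --pt "0 0 -0.02" --pt "0 0 0" --spin '[0,0,0,0]' --hand '[1,1,0.8,0.8]'

```text
clock: 2.15
tool_pos: [0.5265, -0.1099, 0.2585]
orientation: [-0.179, 1.573, 0.184]
force: [-0.1, 0.0, 0.3]
grip_width: 0.798
```

Emit:
play_rows --pt "0 -0.005 -0.02" --pt "0 0 -0.02" --pt "0 0 -0.02" --pt "0 0 0" --pt "0 0 0" --spin '[0,0,0,0,0]' --hand '[0.8,0.8,0.8,0.6,0.6]' --force 50

```text
clock: 2.57
tool_pos: [0.5293, -0.1152, 0.2038]
orientation: [-0.181, 1.564, 0.182]
force: [0.8, -0.1, 0.9]
grip_width: 0.604
```

```bash
python3 - <<'E'
from h import *
im=robot.camera("wrist");cv2.imwrite("pics/w2.png",cv2.resize(im[:,:,::-1],(800,600))[150:])
print(robot.get_obs()["tool_pos"])
E
```

```text
[ 0.53005964 -0.11544561  0.20476678]
```

View pics/w2.png

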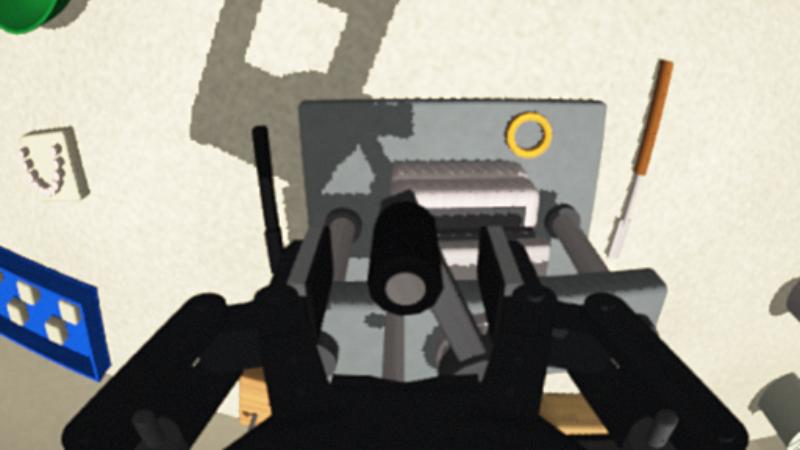

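Grip stands midway between the pads (x≈405). I'll lower slightly and close.

Emit:
play_rows --pt "0 0 -0.006" --pt "0 0 0" --pt "0 0 0" --pt "0 0 0" --pt "0 0 0" --pt "0 0 0" --spin '[0,0,0,0,0,0]' --hand '[0.6,0.3,0,0,0,0]' --force 50

```text
clock: 3.12
tool_pos: [0.5295, -0.1156, 0.1979]
orientation: [-0.182, 1.562, 0.181]
force: [0.0, -0.2, 1.6]
grip_width: 0.264
```

```bash
cat >> h.py <<'E'
C=np.array([.606,-.0565]);YAW=.2375
def st():
    o=robot.get_obs();p=o["tool_pos"];d=p[:2]-C
    a=(np.arctan2(d[1],d[0])%(2*np.pi)); ang=np.pi+YAW-a
    tc=np.array([np.sin(a),-np.cos(a)]);f=o["force"]
    print("t %.2f pos %s ang %.3f r %.4f | F %s push %.2f rad %.2f | w %.2f"%(o["clock"],p.round(4),ang,np.hypot(*d),f.round(1),-f[:2]@tc,f[:2]@d/np.hypot(*d),o["grip_width"]))
def xy(ang,r=.1): a=np.pi+YAW-ang;return C+r*np.array([np.cos(a),np.sin(a)])
E
python3 - <<'E'
from h import *
st()
for a in np.arange(-.4,.91,.1):print(round(a,2),xy(a).round(4),end=' ')
E
```

```text
t 3.12 pos [ 0.5295 -0.1156  0.1979] ang -0.420 r 0.0966 | F [ 0.  -0.2  1.6] push 0.13 rad 0.09 | w 0.26
-0.4 [ 0.5256 -0.116 ] -0.3 [ 0.5201 -0.1077] -0.2 [ 0.5154 -0.0989] -0.1 [ 0.5116 -0.0896] -0.0 [ 0.5088 -0.08  ] 0.1 [ 0.5069 -0.0702] 0.2 [ 0.5061 -0.0602] 0.3 [ 0.5062 -0.0503] 0.4 [ 0.5073 -0.0403] 0.5 [ 0.5094 -0.0306] 0.6 [ 0.5125 -0.021 ] 0.7 [ 0.5165 -0.0119] 0.8 [ 0.5214 -0.0032] 0.9 [0.5272 0.005 ]
```

```bash
python3 - <<'E'
from h import *
p=[xy(a,.098) for a in -.42+.06*np.arange(21)]
print(np.diff(p,axis=0).round(4).tolist())
E
```

```text
[[-0.0035, 0.0048], [-0.0032, 0.005], [-0.0029, 0.0051], [-0.0025, 0.0053], [-0.0022, 0.0054], [-0.0019, 0.0056], [-0.0016, 0.0057], [-0.0012, 0.0058], [-0.0009, 0.0058], [-0.0005, 0.0059], [-0.0002, 0.0059], [0.0002, 0.0059], [0.0005, 0.0059], [0.0009, 0.0058], [0.0012, 0.0057], [0.0016, 0.0057], [0.0019, 0.0056], [0.0022, 0.0054], [0.0026, 0.0053], [0.0029, 0.0051]]
```

Emit:
play_rows --pt "-0.0035 0.0048 0" --pt "-0.0032 0.005 0" --pt "-0.0029 0.0051 0" --pt "-0.0025 0.0053 0" --pt "-0.0022 0.0054 0" --pt "-0.0019 0.0056 0" --pt "-0.0016 0.0057 0" --pt "0 0 0" --pt "0 0 0" --spin '[0,0,0,0,0,0,0,0,0]' --hand '[0,0,0,0,0,0,0,0,0]'

```text
clock: 3.87
tool_pos: [0.5119, -0.0787, 0.1977]
orientation: [-0.183, 1.561, 0.181]
force: [1.2, -3.9, 1.8]
grip_width: 0.265
```

```bash
python3 -c "from h import *;st()"
```

```text
t 3.87 pos [ 0.5119 -0.0787  0.1977] ang 0.005 r 0.0967 | F [ 1.2 -3.9  1.8] push 4.09 rad -0.26 | w 0.26
```

Emit:
play_rows --pt "-0.0012 0.0058 0" --pt "-0.0009 0.0058 0" --pt "-0.0005 0.0059 0" --pt "-0.0002 0.0059 0" --pt "0.0002 0.0059 0" --pt "0.0005 0.0059 0" --pt "0.0009 0.0058 0" --pt "0.0012 0.0057 0" --pt "0 0 0" --spin '[0,0,0,0,0,0,0,0,0]' --hand '[0,0,0,0,0,0,0,0,0]'

```text
clock: 4.62
tool_pos: [0.5116, -0.032, 0.1976]
orientation: [-0.183, 1.563, 0.181]
force: [1.4, -3.4, 3.6]
grip_width: 0.263
```

Emit:
play_rows --pt "0.0016 0.0057 0" --pt "0.0019 0.0056 0" --pt "0.0022 0.0054 0" --pt "0.0026 0.0053 0" --pt "0.0029 0.0051 0" --pt "0 0 0" --pt "0 0 0" --pt "0 0 0" --spin '[0,0,0,0,0,0,0,0]' --hand '[0,0,0,0,0,0,0,0]'

```text
clock: 5.28
tool_pos: [0.5222, -0.0052, 0.1974]
orientation: [-0.182, 1.564, 0.181]
force: [-1.9, -5.2, 4.6]
grip_width: 0.265
```

```bash
python3 -c "from h import *;st()"
```

```text
t 5.28 pos [ 0.5222 -0.0052  0.1974] ang 0.787 r 0.0983 | F [-1.9 -5.2  4.6] push 5.47 rad -1.12 | w 0.26
```

Emit:
play_rows --pt "-0.0012 -0.0022 0" --pt "-0.0013 -0.0022 0" --pt "0 0 0" --pt "0 0 0" --spin '[0,0,0,0]' --hand '[0,0,0,0]'

```text
clock: 5.62
tool_pos: [0.5202, -0.0089, 0.1975]
orientation: [-0.18, 1.563, 0.182]
force: [0.4, 0.5, 5.4]
grip_width: 0.261
```

```bash
python3 -c "from h import *;st()"
```

```text
t 5.62 pos [ 0.5202 -0.0089  0.1975] ang 0.744 r 0.0981 | F [0.4 0.5 5.4] push -0.64 rad -0.12 | w 0.26
```

Push is free. Lift.

Emit:
play_rows --pt "0 0 0.003" --pt "0 0 0.003" --pt "0 0 0.003" --pt "0 0 0.001" --pt "0 0 0" --pt "0 0 0" --spin '[0,0,0,0,0,0]' --hand '[0,0,0,0,0,0]'

```text
clock: 6.12
tool_pos: [0.5205, -0.0094, 0.2058]
orientation: [-0.182, 1.564, 0.181]
force: [5.2, -3.2, -7.1]
grip_width: 0.267
```

```bash
python3 - <<'E'
from h import *
st()
p=[xy(a,.0975) for a in .744-.075*np.arange(22)]
print(np.diff(p,axis=0).round(4).tolist())
E
```

```text
t 6.12 pos [ 0.5205 -0.0094  0.2058] ang 0.741 r 0.0976 | F [ 5.2 -3.2 -7.1] push 0.27 rad -6.13 | w 0.27
[[-0.0033, -0.0065], [-0.0028, -0.0068], [-0.0023, -0.0069], [-0.0018, -0.0071], [-0.0012, -0.0072], [-0.0007, -0.0073], [-0.0001, -0.0073], [0.0004, -0.0073], [0.001, -0.0072], [0.0015, -0.0072], [0.002, -0.007], [0.0025, -0.0069], [0.0031, -0.0066], [0.0035, -0.0064], [0.004, -0.0061], [0.0045, -0.0058], [0.0049, -0.0054], [0.0053, -0.0051], [0.0056, -0.0047], [0.006, -0.0042], [0.0063, -0.0038]]
```

Emit:
play_rows --pt "0 0 0.0015" --pt "-0.0033 -0.0065 0" --pt "-0.0028 -0.0068 0" --pt "-0.0023 -0.0069 0" --pt "-0.0018 -0.0071 0" --pt "-0.0012 -0.0072 0" --pt "-0.0007 -0.0073 0" --pt "-0.0001 -0.0073 0" --pt "0 0 0" --pt "0 0 0" --spin '[0,0,0,0,0,0,0,0,0,0]' --hand '[0,0,0,0,0,0,0,0,0,0]'

```text
clock: 6.95
tool_pos: [0.5094, -0.0581, 0.2075]
orientation: [-0.18, 1.561, 0.182]
force: [7.1, -0.3, -8.4]
grip_width: 0.264
```

```bash
python3 -c "from h import *;st()"
```

```text
t 6.95 pos [ 0.5094 -0.0581  0.2075] ang 0.221 r 0.0966 | F [ 7.1 -0.3 -8.4] push 0.46 rad -7.11 | w 0.26
```

Emit:
play_rows --pt "0.0004 -0.0073 0" --pt "0.001 -0.0072 0" --pt "0.0015 -0.0072 0" --pt "0.002 -0.007 0" --pt "0.0025 -0.0069 0" --pt "0.0031 -0.0066 0" --pt "0.0035 -0.0064 0" --pt "0.004 -0.0061 0" --pt "0 0 0" --spin '[0,0,0,0,0,0,0,0,0]' --hand '[0,0,0,0,0,0,0,0,0]'

```text
clock: 7.7
tool_pos: [0.5272, -0.1119, 0.2069]
orientation: [-0.177, 1.563, 0.184]
force: [5.1, 4.2, -7.7]
grip_width: 0.27
```

Emit:
play_rows --pt "0.0045 -0.0058 0" --pt "0.0049 -0.0054 0" --pt "0.0053 -0.0051 0" --pt "0.0056 -0.0047 0" --pt "0.006 -0.0042 0" --pt "0 0 0" --pt "0 0 0" --pt "0 0 0" --spin '[0,0,0,0,0,0,0,0]' --hand '[0,0,0,0,0,0,0,0]'

```text
clock: 8.37
tool_pos: [0.5521, -0.1369, 0.2073]
orientation: [-0.179, 1.565, 0.184]
force: [3.3, 3.5, -7.8]
grip_width: 0.267
```

```bash
python3 -c "from h import *;st()"
```

```text
t 8.37 pos [ 0.5521 -0.1369  0.2073] ang -0.743 r 0.0968 | F [ 3.3  3.5 -7.8] push 0.74 rad -4.76 | w 0.27
```

Emit:
play_rows --pt "0.0039 -0.0023 0" --pt "0.0036 -0.0021 0" --pt "0 0 0" --pt "0 0 0" --spin '[0,0,0,0]' --hand '[0,0,0,0]'

```text
clock: 8.7
tool_pos: [0.5599, -0.1418, 0.2078]
orientation: [-0.179, 1.565, 0.183]
force: [2.5, 3.7, -7.3]
grip_width: 0.269
```

```bash
python3 -c "from h import *;st()"
```

```text
t 8.70 pos [ 0.5599 -0.1418  0.2078] ang -0.837 r 0.0969 | F [ 2.5  3.7 -7.3] push 0.45 rad -4.44 | w 0.27
```

No post contact, angle −0.837 as wanted. Lower it into the serrations.

Emit:
play_rows --pt "0 0 -0.003" --pt "0 0 -0.003" --pt "0 0 -0.003" --pt "0 0 -0.0015" --pt "0 0 0" --pt "0 0 0" --spin '[0,0,0,0,0,0]' --hand '[0,0,0,0,0,0]'

```text
clock: 9.2
tool_pos: [0.5606, -0.1426, 0.1989]
orientation: [-0.181, 1.561, 0.181]
force: [3.3, 2.9, -0.8]
grip_width: 0.269
```

```bash
python3 - <<'E'
from h import *
st()
p=[xy(a,.097) for a in -.837+.06*np.arange(30)]
print(np.diff(p,axis=0).round(4).tolist())
E
```

```text
t 9.20 pos [ 0.5606 -0.1426  0.1989] ang -0.848 r 0.0974 | F [ 3.3  2.9 -0.8] push 1.59 rad -4.11 | w 0.27
[[-0.005, 0.0029], [-0.0048, 0.0032], [-0.0046, 0.0035], [-0.0044, 0.0038], [-0.0042, 0.004], [-0.0039, 0.0043], [-0.0037, 0.0045], [-0.0034, 0.0047], [-0.0031, 0.0049], [-0.0028, 0.0051], [-0.0025, 0.0053], [-0.0022, 0.0054], [-0.0019, 0.0055], [-0.0015, 0.0056], [-0.0012, 0.0057], [-0.0008, 0.0058], [-0.0005, 0.0058], [-0.0001, 0.0058], [0.0002, 0.0058], [0.0006, 0.0058], [0.0009, 0.0057], [0.0012, 0.0057], [0.0016, 0.0056], [0.0019, 0.0055], [0.0022, 0.0054], [0.0026, 0.0052], [0.0029, 0.0051], [0.0032, 0.0049], [0.0035, 0.0047]]
```

Emit:
play_rows --pt "-0.005 0.0029 -0.001" --pt "-0.0048 0.0032 0" --pt "-0.0046 0.0035 0" --pt "-0.0044 0.0038 0" --pt "-0.0042 0.004 0" --pt "-0.0039 0.0043 0" --pt "-0.0037 0.0045 0" --pt "0 0 0" --pt "0 0 0" --pt "0 0 0" --spin '[0,0,0,0,0,0,0,0,0,0]' --hand '[0,0,0,0,0,0,0,0,0,0]'

```text
clock: 10.03
tool_pos: [0.5308, -0.1175, 0.1986]
orientation: [-0.184, 1.558, 0.179]
force: [5.7, -0.1, 0.1]
grip_width: 0.263
```

```bash
python3 -c "from h import *;st()"
```

```text
t 10.03 pos [ 0.5308 -0.1175  0.1986] ang -0.444 r 0.0968 | F [ 5.7 -0.1  0.1] push 3.70 rad -4.39 | w 0.26
```

Emit:
play_rows --pt "-0.0026 0.0053 0" --pt "-0.0028 0.0052 0" --pt "-0.0028 0.0051 0" --pt "0 0 0" --pt "0 0 0" --pt "0 0 0" --spin '[0,0,0,0,0,0]' --hand '[0,0,0,0,0,0]'

```text
clock: 10.53
tool_pos: [0.521, -0.1025, 0.1983]
orientation: [-0.184, 1.563, 0.179]
force: [0.3, -5.6, 4.6]
grip_width: 0.264
```

```bash
python3 -c "from h import *;st()"
```

```text
t 10.53 pos [ 0.521  -0.1025  0.1983] ang -0.259 r 0.0966 | F [ 0.3 -5.6  4.6] push 5.10 rad 2.37 | w 0.26
```

Emit:
play_rows --pt "-0.0026 0.0052 0" --pt "-0.0024 0.0053 0" --pt "0 0 0" --pt "0 0 0" --pt "0 0 0" --pt "0 0 0" --spin '[0,0,0,0,0,0]' --hand '[0,0,0,0,0,0]'

```text
clock: 11.03
tool_pos: [0.5158, -0.0914, 0.198]
orientation: [-0.183, 1.564, 0.18]
force: [-0.8, -4.7, 5.8]
grip_width: 0.263
```

```bash
python3 -c "from h import *;st()"
```

```text
t 11.03 pos [ 0.5158 -0.0914  0.198 ] ang -0.132 r 0.0967 | F [-0.8 -4.7  5.8] push 4.13 rad 2.41 | w 0.26
```

Emit:
play_rows --pt "-0.002 0.0055 0" --pt "-0.0017 0.0056 0" --pt "0 0 0" --pt "0 0 0" --pt "0 0 0" --pt "0 0 0" --spin '[0,0,0,0,0,0]' --hand '[0,0,0,0,0,0]'

```text
clock: 11.53
tool_pos: [0.5121, -0.08, 0.1979]
orientation: [-0.183, 1.564, 0.181]
force: [-0.6, -3.6, 5.8]
grip_width: 0.264
```

```bash
python3 -c "from h import *;st()"
```

```text
t 11.53 pos [ 0.5121 -0.08    0.1979] ang -0.008 r 0.0968 | F [-0.6 -3.6  5.8] push 3.33 rad 1.50 | w 0.26
```

Emit:
play_rows --pt "-0.0013 0.0057 0.0005" --pt "-0.001 0.0058 0" --pt "0 0 0" --pt "0 0 0" --pt "0 0 0" --pt "0 0 0" --spin '[0,0,0,0,0,0]' --hand '[0,0,0,0,0,0]'

```text
clock: 12.03
tool_pos: [0.5098, -0.0682, 0.198]
orientation: [-0.182, 1.564, 0.181]
force: [-1.4, -4.3, 4.7]
grip_width: 0.266
```

```bash
python3 -c "from h import *;st()"
```

```text
t 12.03 pos [ 0.5098 -0.0682  0.198 ] ang 0.117 r 0.0969 | F [-1.4 -4.3  4.7] push 4.12 rad 1.90 | w 0.27
```

Emit:
play_rows --pt "-0.0005 0.0058 0" --pt "-0.0001 0.0058 0" --pt "0 0 0" --pt "0 0 0" --pt "0 0 0" --pt "0 0 0" --spin '[0,0,0,0,0,0]' --hand '[0,0,0,0,0,0]'

```text
clock: 12.53
tool_pos: [0.509, -0.0563, 0.1979]
orientation: [-0.181, 1.564, 0.182]
force: [-1.1, -3.5, 5.6]
grip_width: 0.265
```

```bash
python3 -c "from h import *;st()"
```

```text
t 12.53 pos [ 0.509  -0.0563  0.1979] ang 0.239 r 0.0970 | F [-1.1 -3.5  5.6] push 3.54 rad 1.11 | w 0.27
```

Emit:
play_rows --pt "0.0003 0.0058 0" --pt "0.0006 0.0058 0" --pt "0 0 0" --pt "0 0 0" --pt "0 0 0" --pt "0 0 0" --spin '[0,0,0,0,0,0]' --hand '[0,0,0,0,0,0]'

```text
clock: 13.03
tool_pos: [0.5095, -0.0446, 0.1979]
orientation: [-0.181, 1.565, 0.182]
force: [-2.7, -3.9, 5.5]
grip_width: 0.264
```

```bash
python3 -c "from h import *;st()"
```

```text
t 13.03 pos [ 0.5095 -0.0446  0.1979] ang 0.360 r 0.0972 | F [-2.7 -3.9  5.5] push 4.21 rad 2.18 | w 0.26
```

Emit:
play_rows --pt "0.001 0.0057 0" --pt "0 0 0" --pt "0 0 0" --pt "0 0 0" --pt "0 0 0" --spin '[0,0,0,0,0]' --hand '[0,0,0,0,0]'

```text
clock: 13.45
tool_pos: [0.5103, -0.039, 0.1978]
orientation: [-0.181, 1.566, 0.182]
force: [-1.7, -2.6, 6.1]
grip_width: 0.261
```

```bash
python3 -c "from h import *;st()"
```

```text
t 13.45 pos [ 0.5103 -0.039   0.1978] ang 0.418 r 0.0973 | F [-1.7 -2.6  6.1] push 2.91 rad 1.20 | w 0.26
```

Emit:
play_rows --pt "0.0004 0.0019 0" --pt "0.0005 0.0019 0" --pt "0.0005 0.0019 0" --spin '[0,0,0]' --hand '[0,0,0]'

```text
clock: 13.7
tool_pos: [0.5113, -0.0337, 0.1977]
orientation: [-0.182, 1.567, 0.181]
force: [-4.2, -5.1, 6.1]
grip_width: 0.262
```

```bash
python3 -c "from h import *;st()"
```

```text
t 13.70 pos [ 0.5113 -0.0337  0.1977] ang 0.474 r 0.0974 | F [-4.2 -5.1  6.1] push 5.96 rad 2.91 | w 0.26
```

Emit:
play_rows --pt "0.0005 0.0019 0" --pt "0.0005 0.0019 0" --pt "0.0006 0.0018 0" --spin '[0,0,0]' --hand '[0,0,0]'

```text
clock: 13.95
tool_pos: [0.5127, -0.0282, 0.1977]
orientation: [-0.182, 1.567, 0.181]
force: [-4.6, -5.1, 6.7]
grip_width: 0.265
```

```bash
python3 -c "from h import *;st()"
```

```text
t 13.95 pos [ 0.5127 -0.0282  0.1977] ang 0.532 r 0.0976 | F [-4.6 -5.1  6.7] push 6.18 rad 2.90 | w 0.26
```

Emit:
play_rows --pt "0 0 0" --pt "0 0 0" --pt "0 0 0" --spin '[0,0,0]' --hand '[0,0,0]'

```text
clock: 14.2
tool_pos: [0.5127, -0.0279, 0.1977]
orientation: [-0.182, 1.567, 0.182]
force: [-3.3, -3.8, 7.0]
grip_width: 0.266
```

```bash
python3 -c "from h import *;st()"
```

```text
t 14.20 pos [ 0.5127 -0.0279  0.1977] ang 0.534 r 0.0976 | F [-3.3 -3.8  7. ] push 4.57 rad 2.07 | w 0.27
```

Emit:
play_rows --pt "0.0006 0.0019 0" --pt "0.0006 0.0018 0" --pt "0.0007 0.0018 0" --spin '[0,0,0]' --hand '[0,0,0]'

```text
clock: 14.45
tool_pos: [0.5143, -0.0228, 0.1977]
orientation: [-0.182, 1.568, 0.181]
force: [-4.9, -5.0, 7.1]
grip_width: 0.264
```

```bash
python3 -c "from h import *;st()"
```

```text
t 14.45 pos [ 0.5143 -0.0228  0.1977] ang 0.590 r 0.0977 | F [-4.9 -5.   7.1] push 6.41 rad 2.84 | w 0.26
```

Emit:
play_rows --pt "0.0007 0.0018 0" --pt "0.0007 0.0018 0" --pt "0.0008 0.0018 0" --spin '[0,0,0]' --hand '[0,0,0]'

```text
clock: 14.7
tool_pos: [0.5162, -0.0175, 0.1977]
orientation: [-0.183, 1.569, 0.181]
force: [-5.2, -6.8, 7.8]
grip_width: 0.27
```

```bash
python3 - <<'E'
from h import *
st();cv2.imwrite("pics/s3.png",cv2.resize(robot.camera("scene")[:,:,::-1][150:260,170:300],None,fx=5,fy=5,interpolation=cv2.INTER_CUBIC))
E
```

```text
t 14.70 pos [ 0.5162 -0.0175  0.1977] ang 0.647 r 0.0979 | F [-5.2 -6.8  7.8] push 8.25 rad 2.03 | w 0.27
```

Emit:
play_rows --pt "0.0008 0.0018 0" --pt "0.0008 0.0017 0" --pt "0.0008 0.0017 0" --spin '[0,0,0]' --hand '[0,0,0]'

```text
clock: 15.0
tool_pos: [0.5184, -0.0125, 0.1977]
orientation: [-0.183, 1.569, 0.181]
force: [-5.9, -6.1, 8.1]
grip_width: 0.263
```

```bash
python3 -c "from h import *;st()"
```

```text
t 15.00 pos [ 0.5184 -0.0125  0.1977] ang 0.703 r 0.0980 | F [-5.9 -6.1  8.1] push 8.10 rad 2.53 | w 0.26
```

Emit:
play_rows --pt "0 0 0" --pt "0 0 0" --pt "0 0 0" --spin '[0,0,0]' --hand '[0,0,0]'

```text
clock: 15.25
tool_pos: [0.5185, -0.0123, 0.1977]
orientation: [-0.183, 1.569, 0.181]
force: [-5.6, -4.8, 8.3]
grip_width: 0.263
```

```bash
python3 -c "from h import *;st()"
```

```text
t 15.25 pos [ 0.5185 -0.0123  0.1977] ang 0.706 r 0.0980 | F [-5.6 -4.8  8.3] push 6.79 rad 2.84 | w 0.26
```

Emit:
play_rows --pt "0.0009 0.0017 0" --pt "0.0009 0.0017 0" --pt "0 0 0" --pt "0 0 0" --pt "0 0 0" --spin '[0,0,0,0,0]' --hand '[0,0,0,0,0]'

```text
clock: 15.67
tool_pos: [0.5202, -0.0089, 0.1977]
orientation: [-0.183, 1.569, 0.181]
force: [-7.0, -5.8, 7.9]
grip_width: 0.264
```

```bash
python3 -c "from h import *;st()"
```

```text
t 15.67 pos [ 0.5202 -0.0089  0.1977] ang 0.744 r 0.0981 | F [-7.  -5.8  7.9] push 8.44 rad 3.31 | w 0.26
```

Emit:
play_rows --pt "-0.0007 -0.0013 0" --pt "-0.0007 -0.0013 0" --pt "0 0 0" --pt "0 0 0" --spin '[0,0,0,0]' --hand '[0,0,0,0]'

```text
clock: 16.0
tool_pos: [0.5194, -0.0106, 0.1976]
orientation: [-0.181, 1.567, 0.182]
force: [-4.5, -3.2, 6.1]
grip_width: 0.268
```

```bash
python3 -c "from h import *;st()"
```

```text
t 16.00 pos [ 0.5194 -0.0106  0.1976] ang 0.725 r 0.0980 | F [-4.5 -3.2  6.1] push 4.88 rad 2.46 | w 0.27
```

Emit:
play_rows --pt "-0.0006 -0.001 0" --pt "-0.0006 -0.001 0" --pt "0 0 0" --pt "0 0 0" --spin '[0,0,0,0]' --hand '[0,0,0,0]'

```text
clock: 16.33
tool_pos: [0.5188, -0.012, 0.1976]
orientation: [-0.179, 1.566, 0.183]
force: [-3.4, -1.2, 4.9]
grip_width: 0.263
```

```bash
python3 -c "from h import *;st()"
```

```text
t 16.33 pos [ 0.5188 -0.012   0.1976] ang 0.710 r 0.0979 | F [-3.4 -1.2  4.9] push 2.64 rad 2.45 | w 0.26
```

Nearly unloaded and still inside the play. Open and rise.

Emit:
play_rows --pt "-0.0003 -0.0005 0" --pt "0 0 0" --pt "0 0 0" --pt "0 0 0" --pt "0 0 0" --pt "0 0 0" --spin '[0,0,0,0,0,0]' --hand '[0,0.7,0.7,0.7,0.7,0.7]'

```text
clock: 16.83
tool_pos: [0.5195, -0.0128, 0.1974]
orientation: [-0.181, 1.564, 0.182]
force: [-0.2, -0.5, 0.8]
grip_width: 0.697
```

```bash
python3 - <<'E'
from h import *
st()
cv2.imwrite("pics/w4.png",cv2.resize(robot.camera("wrist")[:,:,::-1],(800,600))[150:])
E
```

```text
t 16.83 pos [ 0.5195 -0.0128  0.1974] ang 0.705 r 0.0969 | F [-0.2 -0.5  0.8] push 0.54 rad -0.10 | w 0.70
```

View pics/w4.png

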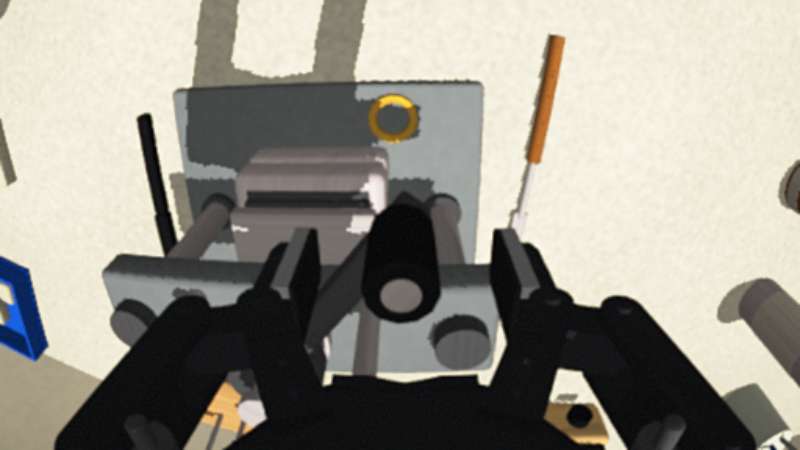

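Fingers are clear on both sides of the grip (at about (402,265), pads at 300 and 510). Rise.

Emit:
play_rows --pt "0 0 0.01" --pt "0 0 0.02" --pt "0 0 0.03" --pt "0 0 0.03" --pt "0 0 0.03" --pt "-0.02 0 0.02" --pt "-0.03 0 0" --pt "-0.03 0 0" --pt "0 0 0" --pt "0 0 0" --spin '[0,0,0,0,0,0,0,0,0,0]' --hand '[0.7,0.7,0.7,0.7,0.7,0.7,0.7,0.7,0.7,0.7]'

```text
clock: 17.72
tool_pos: [0.4389, -0.013, 0.3392]
orientation: [-0.182, 1.56, 0.181]
force: [0.5, -0.6, -0.2]
grip_width: 0.698
```

```bash
python3 - <<'E'
from h import *
st()
cv2.imwrite("pics/w5.png",cv2.resize(robot.camera("wrist")[:,:,::-1],(800,600)))
np.savez("m5.npz",**robot.camera_model("wrist"))
E
```

```text
t 17.72 pos [ 0.4389 -0.013   0.3392] ang 0.492 r 0.1727 | F [ 0.5 -0.6 -0.2] push 0.44 rad -0.58 | w 0.70
```

View pics/w5.png

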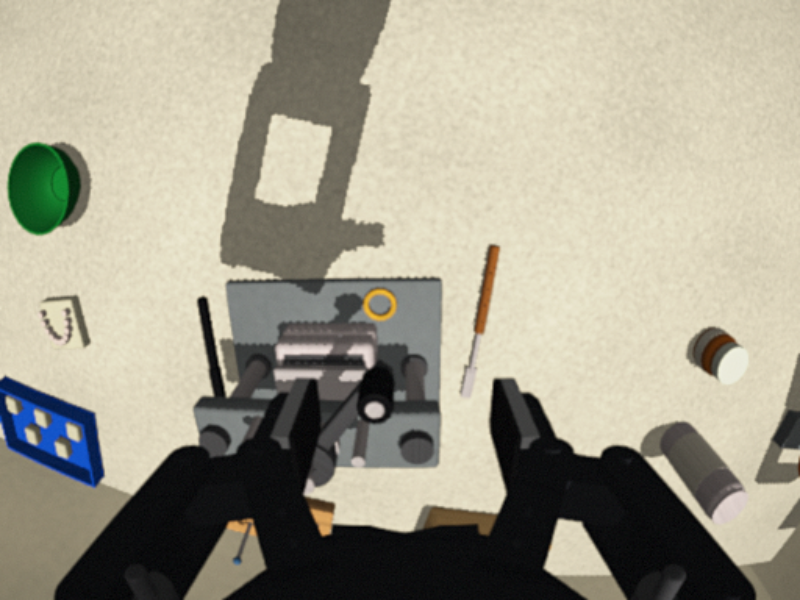

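The lever is free of the fingers and the bystanders stand where they were. At release the tool height (0.1976) matched the first lowered grasp (0.1979), so the lever is down. I'm handing in.

```bash
python3 -c "from h import *;st();print(robot.close_job())"
```

```text
t 17.77 pos [ 0.4398 -0.013   0.3388] ang 0.493 r 0.1718 | F [0.2 0.7 0.1] push -0.75 rad -0.01 | w 0.70
the job is handed in; nothing more can be done
None
```

The flask is clamped at an estimated 45 N on the pad, inside the 20–70 N band. I handed the job in at 17.8 s; no verdict was reported.

**What I did:**
- I gripped the lever and turned it clockwise to 0.79 rad.
- I eased it back, lifted it about 10 mm and swung it back three teeth, without touching the post.
- I dropped it in and turned on to 0.74 rad, with contact felt at roughly 0.47 rad.
- I eased the push off within the play, opened the fingers and withdrew.

**Last checks:**
- **Clamping force:** the last standstill push was 8.4 N, against 3–4 N when free, so about 4.5 N more. The push readings taken while moving and the angle past contact suggest about 3 to 3.5 N more. The two disagree a little, but both fall inside the 1.6–5.6 N band.
- **Free push:** my free standstill readings were mostly 3 to 4 N, below the 4.5–6 N you gave, and they scattered by about 0.5 N.
- **Lever down:** at release the tool was at 0.1976 m, against 0.1979 m when I first gripped the lowered lever. I inferred that it was fully down from this and did not measure its height from the last picture.
- **Rest of the bench:** the final picture shows the gripper clear of the lever and the objects in view (ring, knife, marker, bowl, model, jar and spray can) apparently undisturbed.

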